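# Release the lid of the bench centrifuge

### The arm

A 7-joint arm with a two-finger parallel gripper is mounted at the origin on the work surface. World frame = base frame: x ahead of the robot, y to its left, z up, the work surface at z = 0. Lengths are in m, angles in rad, forces in N, time in s.
With the tool pointing down it reaches from about 0.425 to 0.875 m from the base axis. Payload 4.7 kg.
Tool frame: the origin (TCP) lies midway between the tips of the shut fingers; the grasp point (between the pads) lies 19 mm behind it; x points along the fingers, z is the direction in which the jaws open and shut, and the axes are right-handed (so a half turn about x gives the same grasp; the last joint's range is limited). The gripper opens to 87 mm and grips with 3 to 60 N. Pads are 19 mm wide; open, the fingers measure 117 mm over their backs; the gripper's body (75 mm by 190 mm) begins 51 mm behind the grasp point.
Start: joints at [1.363, 0.321, -0.07, 1.45, 0.023, 1.371, -0.057], TCP at [0.143, -0.634, 0.223] pointing down, gripper open.
Joint ranges: [-2.86, 2.86], [-0.3, 2.09], [-1.38, 1.24], [0.06, 2.45], [-1.56, 4.7], [0.09, 2.05], [-2.69, 2.69]. Speed limits (rad/s): [2.57, 2.57, 3.14, 3.14, 3.14, 3.14, 3.14].

### API

Orientations are given as a rotation vector (axis times angle).
In Python, from bench import ctrl gives the robot as it stands.
- The arm moves only by the shell command python3 -m pendant 'ROWS' [OPENING] [FORCE]. ROWS is JSON, a list of rows, each an object with "travel": the shift along the tool's x, y, z in m, a list of three; "twist": the turn about the tool's x in rad. In form: [{"travel": [x, y, z], "twist": twist}, ...]. A call has 1 to 10 rows; each row is the pose to reach, as a shift and turn from the pose measured when the call began, along the tool's axes at that moment; what a row does not reach only later rows make up. A row lasts 1/8 s, in which the tool goes at most 62.5 mm and 10.7 degrees, less where a joint would pass 70% of its speed; a pose out of reach is approached as far as the arm can. A call with a gripper value outside its range is refused whole. OPENING is the opening, from -1 (shut) to 1 (fully open), so that 0 is half open, set as the call begins (- or left out, the last holds). The fingers move at their own pace and stop on an object; FORCE is the grip in N (left out, the last holds). Time passes only in rows, so rows that repeat a pose let the fingers close. It gives the time, the measured TCP pose, the force and the opening at its end, in the units of the state.
- ctrl.get_state(): the state, without advancing time (a new reading comes with each control period).
- ctrl.get_image(name): name is "scene" or "top" or "wrist"; returns the picture (384x512x3 uint8, red, green, blue); there is no depth.
- ctrl.camera_model(name): a dict with "K" (3x3 intrinsics, pixels), "rvec" (rotation vector, rad) and "tvec" (3), from world to camera coordinates, as OpenCV has them; the wrist camera has in their place "T_tool_cam" (4x4, takes a point from camera to tool coordinates, whose origin is the TCP and whose axes are the tool frame's). Camera axes: x right, y down, z forward; pixel columns grow to the right and rows downward; lengths in m; the calibration is good to about 2 mm. The wrist camera is an equidistant fisheye: a pixel r from the principal point sees the ray r / f radians off the axis. A picture is of the moment at which its call begins: read the wrist's pose just before it. camera_model takes no time and is no camera call.
- ctrl.close_job(): hands the job in, once; it reports no verdict.
The state is a dict: "time": time; "joint_positions": joint angles; "qd": joint speeds; "joint_torque": joint torques, N m; "position": TCP position; "tool_rot": TCP orientation; "ft_force": force on the tool from outside, world axes, zero at the start; "torque": the same for the moment, N m; "grip_width": opening from 0.0 (shut) to 1.0 (fully open).
Only numpy, scipy, OpenCV 4.12 (cv2) and the standard library are available. Lean on these libraries where they do the work, as an engineer would, in place of code of your own. Each camera call takes 0.05 s, during which the arm holds its last target.

### The job

The spin is over: let up the see-through lid of the small white bench centrifuge so that the sample tubes can be collected. Press its two black square lid keys, one either side of the little display on the front deck, down together with a fingertip on each, and hold both fully down until the front edge of the lid has risen by itself at least 4 cm; then let go of both and finish clear of everything, with the lid standing fully open. Do not push, pull or lift the lid, do not press the small round start key, and do not move the glassware and other things around.

Things in the scene. Friction and masses are not known exactly. Their poses are not given: they have to be found in the camera images.
- centrifuge: small bench centrifuge, white plastic box fixed to the table, 280 mm deep (x), 220 wide (y), flat front deck 96 mm above the table, closed lid's top at 110 mm. Origin: centre of its underside. x runs from its front (deck, keys; faces the robot, yaw within about 22 deg) to its back (lid hinge), y to the left for someone at its front facing it, z up
- display (a point): middle of the small dark display on the front deck, 105 mm in front of the origin, 97 mm above the table; axes as the centrifuge. In one row with it along y: the lid keys at +32 and -32 mm and two fixed round black dials (25 mm across, tops at 106 mm) at +77 and -77 mm
- key_left_top (a point): centre of the top face of the left lid key (y +32 mm): black, square-edged, 22 mm (x) by 26 mm (y), top 106 mm above the table and 10 mm above the deck when up; moves with the key; axes as the centrifuge. The two keys are 64 mm apart, centre to centre, 38 mm between their inner edges; the lid's front edge begins 36 mm behind them
- key_right_top (a point): the same for the right lid key (y -32 mm)
- key_left (a joint): how far the left lid key is pressed straight down, in m: 0 up, 0.006 fully down on a hard stop. Springs back; 1.5 N starts it, 4.5 N hold it down (9 to 11 N for both keys). It draws the catch off its side of the lid when down by more than about 4.5 mm; with one key alone the lid stays shut
- key_right (a joint): the same for the right lid key
- lid (a joint): opening angle of the lid in rad: 0 shut, 1.25 fully open on its stop, a little short of upright; 0.22 is a 40 mm rise of the front edge. Freed, it rises by itself, slowly damped: about 1 s for the first 40 mm, 5 to 7 s in all. If the keys are let go before a rise of some 17 mm, a safety catch holds the lid ajar (keys perhaps half down) until both are pressed again
- lid_front (a point): middle of the top of the lid's front edge, 58 mm in front of the origin when shut. The lid is a grey frame 12 mm thick, 196 mm wide, round a clear window; its hinge lies along y, 183 mm behind this edge and 104 mm above the table. Moves with the lid
- start_key (a joint): how far the start key is pressed down, in m (0 up, 0.003 down). Leave it alone
- start_key_top (a point): centre of the top of the start key: small round grey button, 14 mm across, on the centre line of the deck 23 mm in front of the row of lid keys, top 100.5 mm above the table (6 mm below the tops of the lid keys)
- wine_glass_a: stemmed wine glass, 195 mm tall, 80 mm across the bowl, 72 mm foot; origin: centre of the foot's underside, z up. Leave alone
- wine_glass_b: a second, equal wine glass, same origin and axes. Leave alone
- cylinder: slim graduated cylinder, 230 mm tall, 31 mm across, foot 68 mm; origin: centre of the underside. Leave alone
- cup_stack: stack of paper cups, 135 mm tall, 77 mm across the top; origin: centre of the underside. Leave alone
- tumbler: straight water glass, 88 mm tall, 68 mm across; origin: centre of the underside. Leave alone
- tube_rack: white rack of capped sample tubes, 150 (x) by 56 (y) mm, 76 mm tall; origin: centre of the underside. Leave alone
- bung: white tapered barrel bung standing in front of the centrifuge, 54 mm across, 42 mm tall; origin: centre of the underside. Leave alone

How it is judged:
By the outcome, as a careful person would: the job done as asked, in the order asked, and still so for the second after the job is handed in, with the robot touching nothing.
It also fails if it takes over 42 s, if anything falls off the work surface, if the arm or the gripper's body presses on something with over 40 N, if the wrist force passes 120 N, or if a joint passes its speed limit or range.

## Working session

There is one attempt and no reset: what is moved stays moved. The work goes in short steps, Python scripts to look and compute and a shell command to move; the robot and the scene stay as the last step left them, time stands still between calls to the robot, and variables do not carry over. Pictures are saved under pics/ and viewed, and the job is handed in when it is done.

```bash
ls; mkdir -p pics; python3 - <<'E'
from bench import ctrl
import cv2,numpy as np
s=ctrl.get_state()
for k in s: print(k,np.round(s[k],4))
for n in ["scene","top","wrist"]:
    print(n,ctrl.camera_model(n))
    cv2.imwrite(f"pics/{n}0.png",ctrl.get_image(n)[:,:,::-1])
E
```

```text
pics
time 0.0
joint_positions [ 1.3631  0.3218 -0.07    1.4517  0.0227  1.3708 -0.0569]
qd [ 0.0001  0.0002 -0.0001 -0.0002 -0.0016  0.0003  0.0011]
joint_torque [-2.00000e-04 -4.91286e+01 -4.04000e-01 -3.12528e+01 -6.38000e-02
  4.35000e-02  2.00000e-04]
position [ 0.1428 -0.6336  0.2215]
tool_rot [ 1.0454  1.3076 -1.0436]
ft_force [ 0.1013 -0.0291  0.4434]
torque [-0.0233 -0.0382  0.0274]
grip_width 1.0023
scene {'K': array([[468.40642097,   0.        , 251.03456521],
       [  0.        , 468.40642097, 187.15413747],
       [  0.        ,   0.        ,   1.        ]]), 'rvec': array([ 1.49633356,  2.1978506 , -0.77858409]), 'tvec': array([ 0.16259875, -0.3437844 ,  1.57099221])}
top {'K': array([[437.54681963,   0.        , 250.29231917],
       [  0.        , 437.54681963, 193.15005579],
       [  0.        ,   0.        ,   1.        ]]), 'rvec': array([ 2.16835549, -2.10569495,  0.19931285]), 'tvec': array([0.0132145 , 0.58579448, 1.18913138])}
wrist {'K': array([[297.31863964,   0.        , 257.37006994],
       [  0.        , 297.31863964, 188.37267714],
       [  0.        ,   0.        ,   1.        ]]), 'T_tool_cam': array([[ 6.45121046e-04, -2.63003400e-01,  9.64794691e-01,
        -1.62352172e-01],
       [ 8.08778684e-05, -9.64794875e-01, -2.63003504e-01,
         7.16923032e-02],
       [ 9.99999789e-01,  2.47699634e-04, -6.01138325e-04,
        -8.72255074e-04],
       [ 0.00000000e+00,  0.00000000e+00,  0.00000000e+00,
         1.00000000e+00]])}
```

View pics/scene0.png

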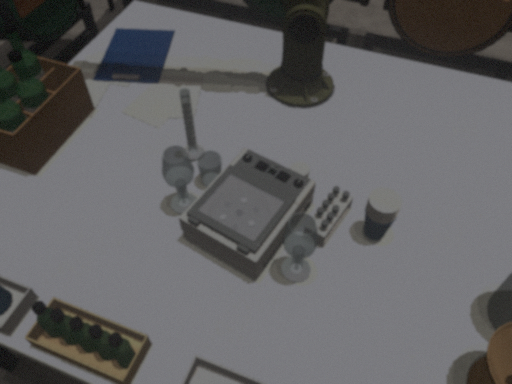

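View pics/top0.png

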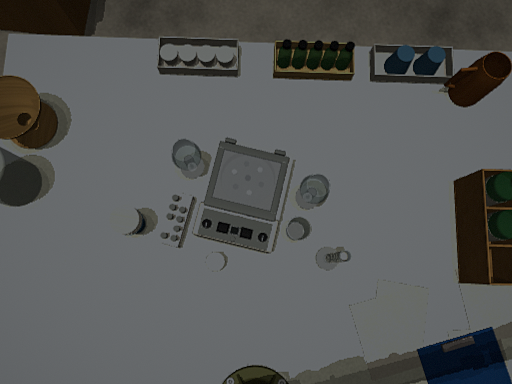

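View pics/wrist0.png

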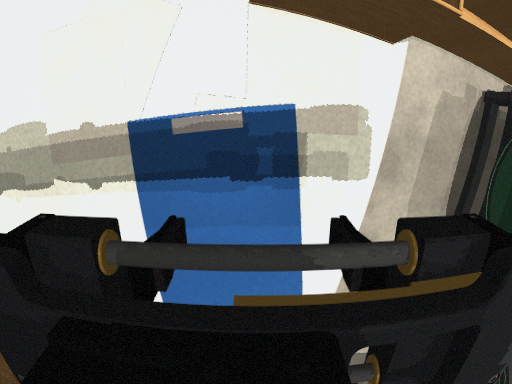

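```bash
cat > h.py <<'E'
from bench import ctrl
import cv2,numpy as np
from scipy.spatial.transform import Rotation as R
def proj(n,P):
    m=ctrl.camera_model(n); return cv2.projectPoints(np.array(P,float).reshape(-1,3),m['rvec'],m['tvec'],m['K'],None)[0][:,0]
def cast(n,px,z):
    m=ctrl.camera_model(n); Rm=cv2.Rodrigues(m['rvec'])[0]; o=-Rm.T@m['tvec']
    out=[]
    for u in np.atleast_2d(px):
        d=Rm.T@np.linalg.inv(m['K'])@np.array([u[0],u[1],1.]); out.append(o+d*(z-o[2])/d[2])
    return np.array(out)
def castw(px,z,s):
    m=ctrl.camera_model('wrist');K=m['K'];T=m['T_tool_cam'];Rt=R.from_rotvec(s['tool_rot']).as_matrix();out=[]
    for u in np.atleast_2d(px):
        v=np.array([(u[0]-K[0,2]),(u[1]-K[1,2])]);r=np.hypot(*v);th=r/K[0,0]
        d=np.array([*(v/max(r,1e-9)*np.sin(th)),np.cos(th)])
        d=Rt@T[:3,:3]@d;o=Rt@T[:3,3]+np.array(s['position'])
        out.append(o+d*(z-o[2])/d[2])
    return np.array(out)
def projw(P,s):
    m=ctrl.camera_model('wrist');K=m['K'];T=m['T_tool_cam'];Rt=R.from_rotvec(s['tool_rot']).as_matrix();out=[]
    for p in np.atleast_2d(P):
        c=T[:3,:3].T@(Rt.T@(np.array(p)-np.array(s['position']))-T[:3,3])
        th=np.arctan2(np.hypot(c[0],c[1]),c[2]);v=c[:2]/np.hypot(c[0],c[1])
        out.append(K[:2,2]+K[0,0]*th*v)
    return np.array(out)
E
python3 - <<'E'
from h import *
s=ctrl.get_state()
for n in ['scene','top']:
    print(proj(n,[s['position'],[0,0,0],[0.5,0,0],[0.5,.3,0]]))
print(R.from_rotvec(s['tool_rot']).as_matrix().round(3))
im=cv2.imread('pics/top0.png')
cv2.imwrite('pics/topz.png',cv2.resize(im[130:280,120:370],None,fx=3.2,fy=3.2,interpolation=cv2.INTER_CUBIC))
im=cv2.imread('pics/scene0.png')
cv2.imwrite('pics/scenez.png',cv2.resize(im[80:290,150:410],None,fx=2.8,fy=2.8,interpolation=cv2.INTER_CUBIC))
E
```

```text
[[ 97.34992807   8.34111871]
 [299.51494353  84.65151614]
 [243.13457742 194.15432391]
 [350.6309262  227.52753607]]
[[535.86164883 379.2630348 ]
 [255.15465955 408.69605414]
 [259.62065164 225.21334314]
 [156.49076046 222.17312529]]
[[-0.     0.975  0.22 ]
 [ 0.001  0.22  -0.975]
 [-1.    -0.    -0.001]]
```

View pics/topz.png

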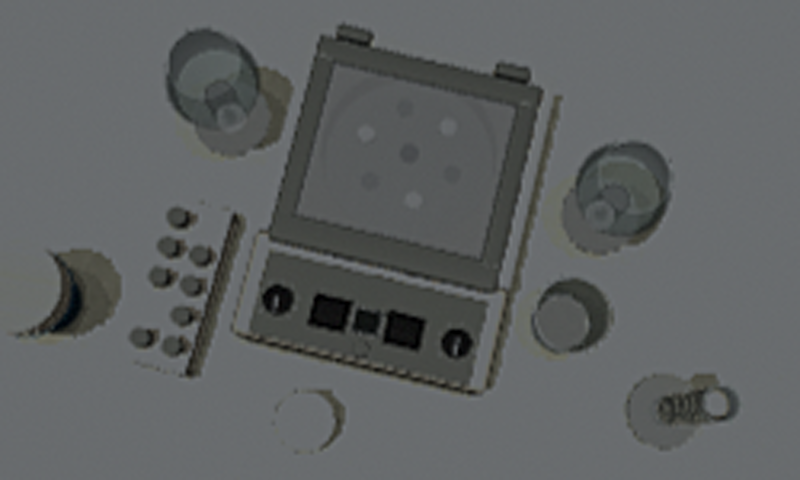

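View pics/scenez.png

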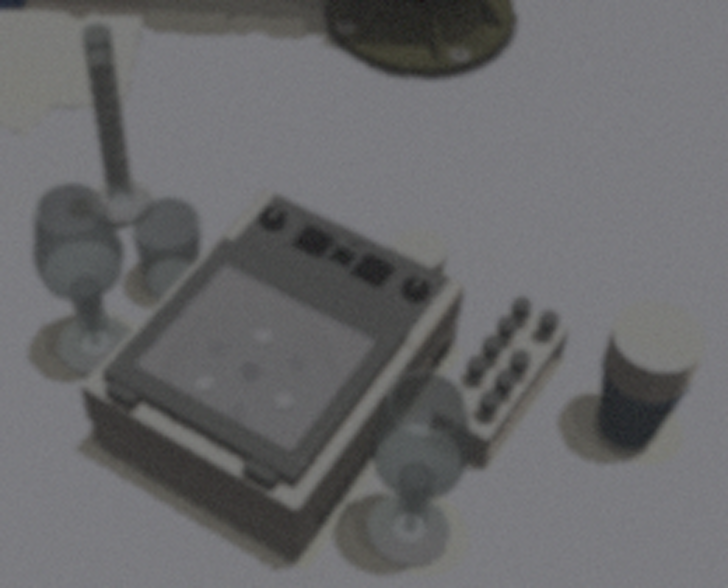

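```bash
python3 - <<'E'
from h import *
res={}
for n,box in [('top',(195,215,275,250)),('scene',(235,145,315,195))]:
    im=cv2.imread(f'pics/{n}0.png').astype(int).max(2)
    x0,y0,x1,y1=box; c=im[y0:y1,x0:x1].astype(np.uint8)
    c=cv2.resize(c,None,fx=4,fy=4,interpolation=cv2.INTER_CUBIC)
    print(n,np.percentile(c,[1,5,20,50]))
    for t in (30,38,46):
      m=(c<t).astype(np.uint8)
      k,l,st,ce=cv2.connectedComponentsWithStats(m)
      for i in range(1,k):
        if 80<st[i,4]<3000:
            p=(ce[i]+.5)/4-.5+[x0,y0]; print(t,st[i,2:],p.round(2),cast(n,p,.106)[0].round(4),cast(n,p,.097)[0].round(4))
E
```

```text
top [ 3. 12. 56. 73.]
30 [ 38  36 805] [206.54 222.76] [0.4917 0.1455 0.106 ] [0.4926 0.1463 0.097 ]
30 [  54   46 1765] [222.61 227.27] [0.4809 0.1022 0.106 ] [0.4818 0.1026 0.097 ]
30 [ 32  28 680] [234.09 230.02] [0.4745 0.0714 0.106 ] [0.4753 0.0716 0.097 ]
30 [  51   49 1780] [245.72 232.8 ] [0.468  0.0402 0.106 ] [0.4688 0.0401 0.097 ]
30 [ 38  34 763] [262.22 236.46] [ 0.4596 -0.004   0.106 ] [ 0.4603 -0.0043  0.097 ]
38 [ 39  37 911] [206.49 222.9 ] [0.4913 0.1456 0.106 ] [0.4922 0.1464 0.097 ]
38 [  56   48 1862] [222.61 227.26] [0.481  0.1022 0.106 ] [0.4818 0.1026 0.097 ]
38 [ 33  30 760] [234.08 230.05] [0.4744 0.0714 0.106 ] [0.4752 0.0716 0.097 ]
38 [  53   50 1879] [245.73 232.81] [0.468  0.0401 0.106 ] [0.4687 0.0401 0.097 ]
38 [ 39  36 865] [262.23 236.55] [ 0.4593 -0.004   0.106 ] [ 0.46   -0.0044  0.097 ]
46 [  40   39 1024] [206.48 223.  ] [0.4911 0.1456 0.106 ] [0.492  0.1464 0.097 ]
46 [  58   50 1976] [222.63 227.3 ] [0.4808 0.1021 0.106 ] [0.4817 0.1026 0.097 ]
46 [ 35  32 840] [234.14 230.07] [0.4744 0.0712 0.106 ] [0.4752 0.0714 0.097 ]
46 [  54   52 1989] [245.75 232.82] [0.4679 0.0401 0.106 ] [0.4687 0.0401 0.097 ]
46 [ 39  37 984] [262.24 236.65] [ 0.4591 -0.004   0.106 ] [ 0.4597 -0.0044  0.097 ]
scene [38. 44. 71. 89.]
38 [ 17  18 139] [263.28 167.22] [0.4759 0.0481 0.106 ] [0.4685 0.0454 0.097 ]
46 [ 30  21 342] [246.75 158.98] [ 0.4649 -0.002   0.106 ] [ 0.4574 -0.0052  0.097 ]
46 [  48   36 1082] [261.6  165.84] [0.4731 0.0424 0.106 ] [0.4656 0.0397 0.097 ]
46 [ 27  19 306] [271.75 171.28] [0.4809 0.073  0.106 ] [0.4735 0.0706 0.097 ]
46 [  50   39 1225] [282.71 176.25] [0.4864 0.1044 0.106 ] [0.4791 0.1023 0.097 ]
46 [ 32  29 513] [297.93 183.71] [0.4956 0.1477 0.106 ] [0.4883 0.146  0.097 ]
```

```bash
python3 - <<'E'
from h import *
yaw=np.radians(-12.2); ex=np.array([np.cos(yaw),np.sin(yaw)]); ey=np.array([-ex[1],ex[0]])
c=np.array([.4755,.0713])
for n,p,z in [('glassA_foot',(233,122),0),('glassB_foot',(598,218),0),('tumbler',(560,320),.0),('cyl foot',(662,412),0),('cyltop',(719,403),.23),('bung',(306,420),.042),('gA rim',(212,70),.16),('gB rim',(622,185),.16)]:
    P=cast('top',[[120+p[0]/3.2,130+p[1]/3.2]],z)[0]
    print(n,P.round(3),'rel row',((P[:2]-c)@ex).round(3),((P[:2]-c)@ey).round(3))
E
```

```text
glassA_foot [ 0.664  0.203 -0.   ] rel row 0.157 0.168
glassB_foot [ 0.584 -0.137  0.   ] rel row 0.15 -0.181
tumbler [ 0.489 -0.103  0.   ] rel row 0.05 -0.168
cyl foot [ 0.409 -0.196  0.   ] rel row -0.009 -0.276
cyltop [ 0.41  -0.195  0.23 ] rel row -0.008 -0.274
bung [0.392 0.121 0.042] rel row -0.092 0.031
gA rim [0.67  0.202 0.16 ] rel row 0.163 0.169
gB rim [ 0.585 -0.134  0.16 ] rel row 0.151 -0.177
```

```bash
python3 -m pendant '[{"travel":[-0.05,0.015,-0.01],"twist":0},{"travel":[-0.09,0.05,-0.035],"twist":-0.18},{"travel":[-0.12,0.09,-0.07],"twist":-0.36},{"travel":[-0.14,0.13,-0.105],"twist":-0.54},{"travel":[-0.14,0.17,-0.14],"twist":-0.72},{"travel":[-0.14,0.205,-0.165],"twist":-0.9},{"travel":[-0.14,0.234,-0.187],"twist":-1.08},{"travel":[-0.14,0.234,-0.187],"twist":-1.26}]' 0.13; python3 - <<'E'
from h import *
s=ctrl.get_state()
for k in s: print(k,np.round(s[k],3))
print(R.from_rotvec(s['tool_rot']).as_matrix().round(3))
E
```

```text
time: 1.15
position: [0.3328, -0.3968, 0.3622]
tool_rot: [0.061, 1.57, -0.059]
ft_force: [-0.8, -0.6, 1.0]
grip_width: 0.562
time 1.15
joint_positions [ 1.155  0.022 -0.338  1.523  0.006  1.599  0.741]
qd [ 0.042  0.015  0.039 -0.007  0.037 -0.003  1.444]
joint_torque [ -1.421 -32.204  -1.573 -31.606  -0.375   0.137  -1.675]
position [ 0.333 -0.397  0.362]
tool_rot [ 0.061  1.57  -0.059]
ft_force [-0.768 -0.636  0.996]
torque [-0.021 -0.039  0.055]
grip_width 0.562
[[ 0.     0.076  0.997]
 [ 0.002  0.997 -0.076]
 [-1.     0.002  0.   ]]
```

```bash
python3 -m pendant '[{"travel":[0,0.055,0.025],"twist":-0.17},{"travel":[0,0.115,0.05],"twist":-0.34},{"travel":[0,0.175,0.07],"twist":-0.51},{"travel":[0,0.235,0.085],"twist":-0.68},{"travel":[0,0.295,0.095],"twist":-0.85},{"travel":[0.01,0.35,0.1],"twist":-1.02},{"travel":[0.03,0.40,0.104],"twist":-1.19},{"travel":[0.06,0.44,0.106],"twist":-1.36},{"travel":[0.1,0.478,0.1065],"twist":-1.433},{"travel":[0.1,0.478,0.1065],"twist":-1.433}]'; python3 - <<'E'
from h import *
s=ctrl.get_state()
for k in ['joint_positions','position','qd','ft_force','grip_width']: print(k,np.round(s[k],4))
print(R.from_rotvec(s['tool_rot']).as_matrix().round(3))
cv2.imwrite('pics/w1.png',ctrl.get_image('wrist')[:,:,::-1])
yaw=np.radians(-12.2); ex=np.array([np.cos(yaw),np.sin(yaw),0]); ey=np.array([-ex[1],ex[0],0]);c=np.array([.4755,.0713,.106])
print(projw([c+.032*ey,c-.032*ey,c+.077*ey,c-.077*ey],s))
E
```

```text
time: 2.4
position: [0.4731, 0.0752, 0.2604]
tool_rot: [-1.051, 1.302, 1.06]
ft_force: [-0.5, -0.9, 0.5]
grip_width: 0.568
joint_positions [ 0.6697 -0.0425 -0.8445  1.7717 -0.0357  1.4025  1.1951]
position [0.4731 0.0752 0.2604]
qd [ 0.0363 -0.0183  0.0702 -0.063   0.0301  0.0279  0.0103]
ft_force [-0.5486 -0.8649  0.5263]
grip_width 0.5676
[[-0.005 -0.979  0.206]
 [ 0.003  0.206  0.979]
 [-1.     0.005  0.002]]
[[282.41748841 179.74390092]
 [224.18598477 179.47757669]
 [322.45475871 180.05757232]
 [184.41864826 179.42523521]]
```

View pics/w1.png

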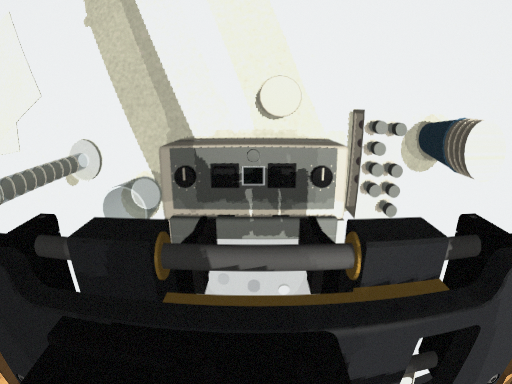

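```bash
cat > wm.py <<'E'
from h import *
import sys
s=ctrl.get_state(); g=ctrl.get_image('wrist'); name=sys.argv[1]
cv2.imwrite(f'pics/{name}.png',g[:,:,::-1])
Rt=R.from_rotvec(s['tool_rot']).as_matrix()
print('pos',np.round(s['position'],4),'q',np.round(s['joint_positions'],2),'qd',np.abs(s['qd']).max().round(3),'F',np.round(s['ft_force'],1),'zang',np.degrees(np.arctan2(Rt[1,2],Rt[0,2])).round(2))
c=g.astype(np.uint8).max(2)
x0,y0,x1,y1=[int(v) for v in sys.argv[2].split(',')]
c=cv2.resize(c[y0:y1,x0:x1],None,fx=4,fy=4,interpolation=cv2.INTER_CUBIC)
m=(c<int(sys.argv[3])).astype(np.uint8)
k,l,st,ce=cv2.connectedComponentsWithStats(m)
for i in range(1,k):
    if 250<st[i,4]<20000:
        p=(ce[i]+.5)/4-.5+[x0,y0]; bb=st[i,:4]/4+[x0,y0,0,0]
        W=castw([p],.106,s)[0]; print(p.round(1),bb.round(1),W.round(4),'tool',(Rt.T@(W-s['position'])).round(4))
E
python3 wm.py w2 170,155,340,200 45
```

```text
pos [0.4745 0.0728 0.262 ] q [ 0.67 -0.04 -0.84  1.77 -0.03  1.4   1.2 ] qd 0.049 F [-0.2  0.2  0.5] zang 77.88
[226.5 173.5] [212.5 161.2  29.2  24.8] [0.4646 0.0414 0.106 ] tool [ 0.156   0.0026 -0.033 ]
[283.1 173.3] [269.2 161.2  29.   24.8] [0.4775 0.1022 0.106 ] tool [0.156  0.0028 0.0292]
[187.3 174.4] [176.5 163.8  22.2  22. ] [ 0.4561 -0.0022  0.106 ] tool [ 0.1559  0.0018 -0.0773]
[322.3 174.3] [312.2 163.8  21.5  21. ] [0.4877 0.1451 0.106 ] tool [0.1561 0.0018 0.0733]
[254.8 172.9] [246.  165.8  18.5  15.5] [0.4707 0.0719 0.106 ] tool [ 0.156   0.0031 -0.0019]
```

```bash
python3 -m pendant '[{"travel":[0.05,0.001,-0.0015],"twist":0},{"travel":[0.1,0.001,-0.0015],"twist":0},{"travel":[0.122,0.001,-0.0015],"twist":0},{"travel":[0.122,0.001,-0.0015],"twist":0},{"travel":[0.122,0.001,-0.0015],"twist":0}]'; python3 wm.py w3 120,100,400,210 45
```

```text
time: 3.12
position: [0.4756, 0.0696, 0.1428]
tool_rot: [-1.049, 1.301, 1.047]
ft_force: [-0.0, 0.7, 1.2]
grip_width: 0.563
pos [0.4756 0.0696 0.1428] q [ 0.65  0.06 -0.86  1.94  0.05  1.16  1.12] qd 0.008 F [-0.   0.7  1.2] zang 77.61
[301.2 197.3] [279.8 185.2  44.2  24.8] [0.4712 0.1031 0.106 ] tool [0.0368 0.0115 0.0317]
[214.5 197.7] [192.5 185.8  44.5  24.2] [0.4584 0.0433 0.106 ] tool [ 0.0367  0.0112 -0.0294]
[359.2 199.9] [343.5 188.2  33.2  21.8] [0.4828 0.1452 0.106 ] tool [0.0369 0.0093 0.0754]
[156.2 200.6] [140.  189.8  33.   20.2] [4.514e-01 2.000e-04 1.060e-01] tool [ 0.0367  0.0089 -0.0731]
[257.8 200.8] [243.5 192.5  29.2  17.5] [0.4671 0.0727 0.106 ] tool [0.0368 0.009  0.0012]
```

View pics/w3.png

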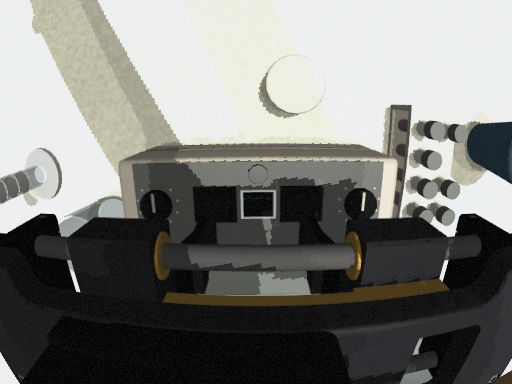

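```bash
python3 - <<'E'
import cv2
im=cv2.imread('pics/w3.png')[150:300,110:400]
cv2.imwrite('pics/w3z.png',cv2.convertScaleAbs(cv2.resize(im,None,fx=2.75,fy=2.75,interpolation=cv2.INTER_CUBIC),alpha=2.5,beta=20))
E
```

```text
(no output)
```

View pics/w3z.png

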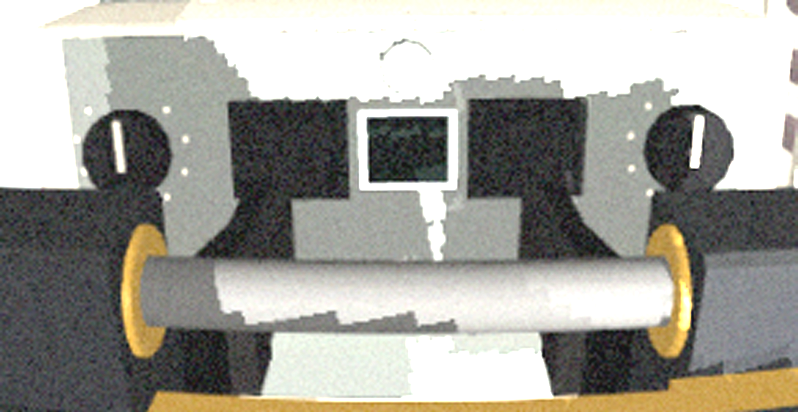

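```bash
python3 - <<'E'
from h import *
s=ctrl.get_state(); Rt=R.from_rotvec(s['tool_rot']).as_matrix()
for n,p,z in [('disp',(407.5,148),.097),('dispt',(407.5,110),.097),('dispb',(407.5,190),.097),('dialL',(127,148),.106),('dialR',(689,149),.106),('keyfrontdeck R',(289,98),.096),('keyfrontTop R',(289,98),.106),('keyback R',(289,198),.106),('keyback L',(526,196),.106),('Rin',(349,170),.106),('Rout',(229,170),.106),('Lin',(468,170),.106),('Lout',(585,170),.106),('lidedge',(407,255),.110),('start',(406,60),.1005),('fing tipRin',(293,200),.143),('fing tipLin',(520,200),.143)]:
    W=castw([[110+p[0]/2.75,150+p[1]/2.75]],z,s)[0]
    print(n,W.round(4),(Rt.T@(W-s['position'])).round(4))
E
```

```text
disp [0.4725 0.0721 0.097 ] [0.0459 0.0038 0.0015]
dispt [0.4621 0.0744 0.097 ] [0.0459 0.0143 0.0015]
dispb [0.4843 0.0696 0.097 ] [ 0.046  -0.0083  0.0015]
dialL [ 4.539e-01 -4.000e-04  1.060e-01] [ 0.0368  0.0063 -0.0734]
dialR [0.4865 0.1462 0.106 ] [0.037  0.0059 0.0768]
keyfrontdeck R [0.4524 0.0442 0.096 ] [ 0.0468  0.0174 -0.0301]
keyfrontTop R [0.4501 0.0462 0.106 ] [ 0.0368  0.02   -0.0286]
keyback R [0.4765 0.0393 0.106 ] [ 0.0369 -0.0072 -0.0298]
keyback L [0.4894 0.1004 0.106 ] [ 0.037  -0.0067  0.0327]
Rin [0.4722 0.0566 0.106 ] [ 0.0369  0.0007 -0.0137]
Rout [0.4656 0.0256 0.106 ] [ 0.0369  0.0005 -0.0454]
Lin [0.4788 0.0868 0.106 ] [0.037  0.0007 0.0171]
Lout [0.4857 0.117  0.106 ] [0.037  0.0004 0.0482]
lidedge [0.4973 0.0665 0.11  ] [ 0.033  -0.0218  0.0013]
start [0.4481 0.077  0.1005] [0.0424 0.0286 0.0011]
fing tipRin [0.4638 0.0487 0.143 ] [-0.0001  0.0071 -0.0233]
fing tipLin [0.4743 0.0963 0.143 ] [-0.      0.007   0.0255]
```

```bash
python3 - <<'E'
import cv2,numpy as np
im=cv2.GaussianBlur(cv2.imread('pics/w3.png'),(0,0),.7)[170:260,170:350]
im=cv2.resize(im,None,fx=4.4,fy=4.4,interpolation=cv2.INTER_CUBIC).astype(float)
cv2.imwrite('pics/w3d.png',np.clip(im*6-30,0,255).astype(np.uint8))
E
```

```text
(no output)
```

View pics/w3d.png

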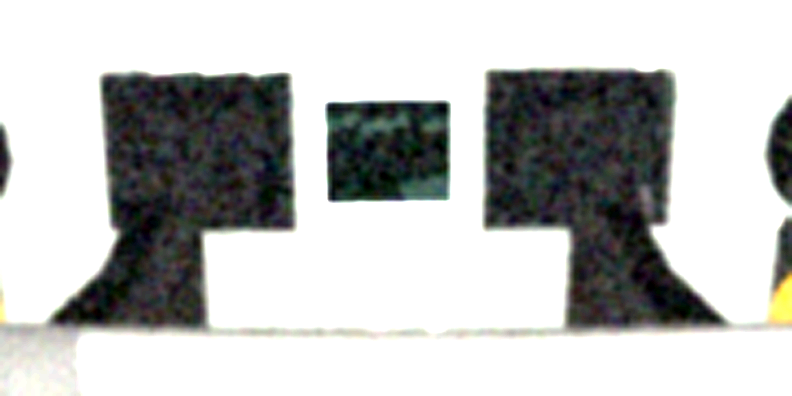

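```bash
python3 -m pendant '[{"travel":[0.008,0.0045,0.0005],"twist":0},{"travel":[0.02,0.0045,0.0005],"twist":0},{"travel":[0.027,0.0045,0.0005],"twist":0},{"travel":[0.027,0.0045,0.0005],"twist":0}]'; python3 wm.py w4 130,150,390,240 45 | head -1;  python3 - <<'E'
import cv2,numpy as np
im=cv2.GaussianBlur(cv2.imread('pics/w4.png'),(0,0),.5)[150:300,120:390]
im=cv2.resize(im,None,fx=2.9,fy=2.9,interpolation=cv2.INTER_CUBIC).astype(float)
cv2.imwrite('pics/w4d.png',np.clip(im*5-20,0,255).astype(np.uint8))
from h import *
cv2.imwrite('pics/s4.png',ctrl.get_image('scene')[:,:,::-1])
im=cv2.imread('pics/s4.png')
cv2.imwrite('pics/s4z.png',cv2.convertScaleAbs(cv2.resize(im[80:290,150:410],None,fx=2.8,fy=2.8,interpolation=cv2.INTER_CUBIC),alpha=1.6))
E
```

```text
time: 3.68
position: [0.4708, 0.0713, 0.1151]
tool_rot: [-1.049, 1.302, 1.049]
ft_force: [-0.4, -0.1, 0.5]
grip_width: 0.565
pos [0.4708 0.0713 0.1151] q [ 0.64  0.09 -0.87  1.98  0.08  1.1   1.09] qd 0.016 F [-0.4 -0.1  0.5] zang 77.65
```

View pics/w4d.png

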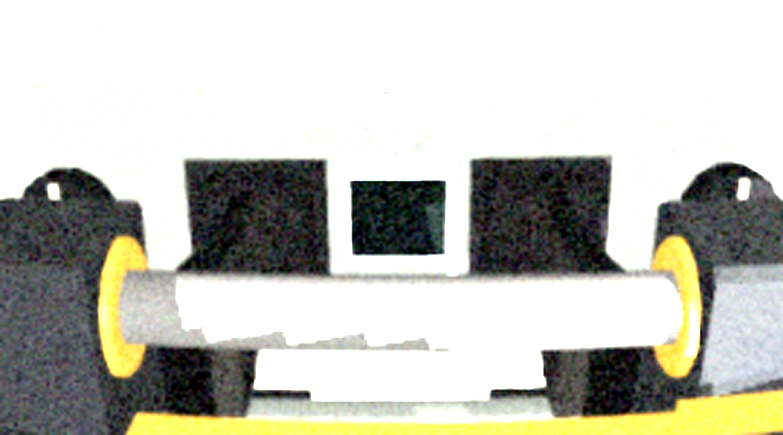

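View pics/s4z.png

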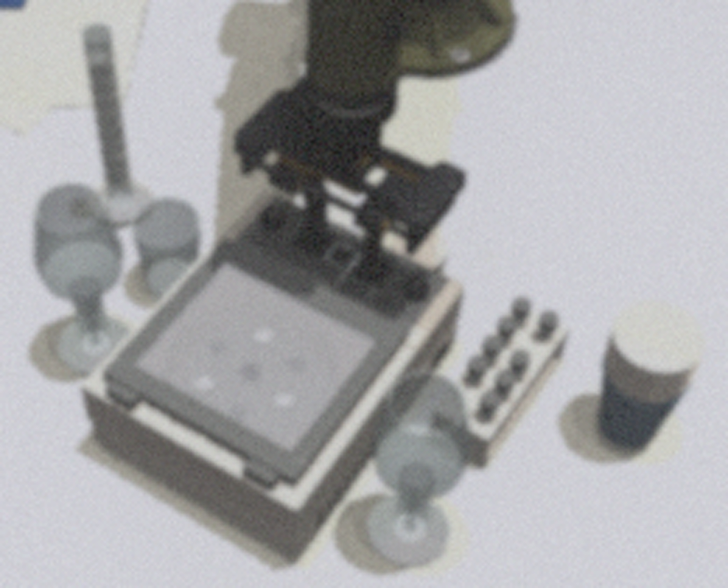

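```bash
python3 -m pendant '[{"travel":[0.005,0,0],"twist":0},{"travel":[0.009,0,0],"twist":0},{"travel":[0.012,0,0],"twist":0},{"travel":[0.0135,0,0],"twist":0},{"travel":[0.0135,0,0],"twist":0}]'
```

```text
time: 4.4
position: [0.4716, 0.0714, 0.1028]
tool_rot: [-1.049, 1.301, 1.048]
ft_force: [-2.3, -0.4, 5.6]
grip_width: 0.563
```

```bash
python3 -m pendant '[{"travel":[0.002,0,0],"twist":0},{"travel":[0.0035,0,0],"twist":0},{"travel":[0.005,0,0],"twist":0},{"travel":[0.006,0,0],"twist":0}]'
```

```text
time: 4.9
position: [0.4717, 0.0714, 0.1001]
tool_rot: [-1.051, 1.304, 1.047]
ft_force: [-13.0, -1.5, 34.2]
grip_width: 0.563
```

```bash
python3 -m pendant '[{"travel":[0.0022,0,0],"twist":0},{"travel":[0.0022,0,0],"twist":0},{"travel":[0.0022,0,0],"twist":0},{"travel":[0.0022,0,0],"twist":0},{"travel":[0.0022,0,0],"twist":0},{"travel":[0.0022,0,0],"twist":0}]'; python3 - <<'E'
from h import *
cv2.imwrite('pics/s5.png',ctrl.get_image('scene')[:,:,::-1])
cv2.imwrite('pics/w5.png',ctrl.get_image('wrist')[:,:,::-1])
im=cv2.imread('pics/s5.png')
cv2.imwrite('pics/s5z.png',cv2.convertScaleAbs(cv2.resize(im[80:290,150:410],None,fx=2.8,fy=2.8,interpolation=cv2.INTER_CUBIC),alpha=1.6))
E
```

```text
time: 5.65
position: [0.4717, 0.0714, 0.1003]
tool_rot: [-1.051, 1.306, 1.047]
ft_force: [-9.2, -2.3, 22.0]
grip_width: 0.561
```

View pics/s5z.png

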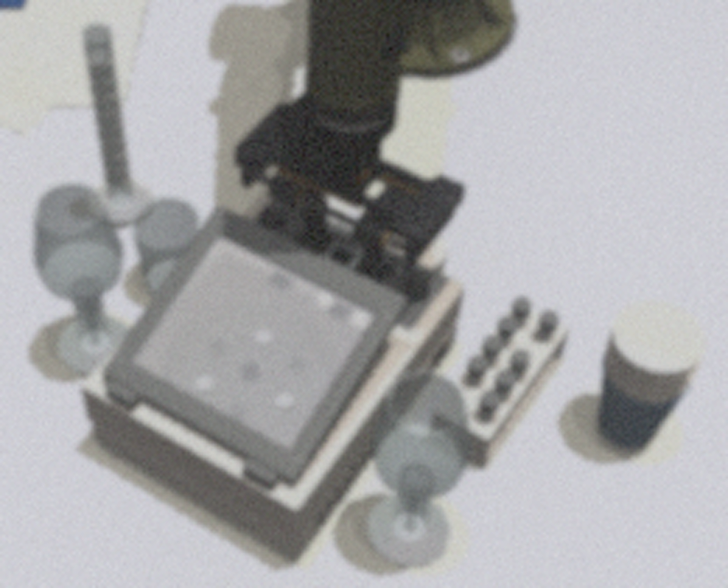

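View pics/w5.png

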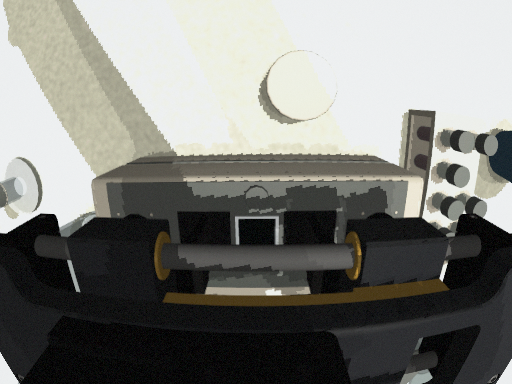

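```bash
python3 -m pendant '[{"travel":[0.0022,0,0],"twist":0},{"travel":[0.0022,0,0],"twist":0},{"travel":[0.0022,0,0],"twist":0},{"travel":[0.0022,0,0],"twist":0},{"travel":[0.0022,0,0],"twist":0},{"travel":[0.0022,0,0],"twist":0},{"travel":[0.0022,0,0],"twist":0},{"travel":[0.0022,0,0],"twist":0}]'; python3 - <<'E'
from h import *
cv2.imwrite('pics/s6.png',ctrl.get_image('scene')[:,:,::-1])
im=cv2.imread('pics/s6.png')
cv2.imwrite('pics/s6z.png',cv2.convertScaleAbs(cv2.resize(im[80:290,150:410],None,fx=2.8,fy=2.8,interpolation=cv2.INTER_CUBIC),alpha=1.6))
yaw=np.radians(-12.2); ex=np.array([np.cos(yaw),np.sin(yaw),0]); ey=np.array([-ex[1],ex[0],0]);c=np.array([.4735,.0713,0])
for th in (0,.22,.3,.4,.5,.6,.8):
    P=[c+ex*(.230-.183*np.cos(th))+ey*w+[0,0,.104+.006+.183*np.sin(th)] for w in (.098,0,-.098)]
    print(th,((proj('scene',P)-[150,80])*2.8).round(0).tolist())
E
```

```text
time: 6.75
position: [0.4716, 0.0714, 0.1003]
tool_rot: [-1.052, 1.307, 1.046]
ft_force: [-8.5, -1.8, 21.5]
grip_width: 0.563
0 [[409.0, 328.0], [314.0, 280.0], [224.0, 234.0]]
0.22 [[410.0, 302.0], [312.0, 253.0], [220.0, 207.0]]
0.3 [[409.0, 294.0], [310.0, 245.0], [216.0, 199.0]]
0.4 [[406.0, 286.0], [306.0, 237.0], [211.0, 190.0]]
0.5 [[402.0, 280.0], [301.0, 229.0], [205.0, 182.0]]
0.6 [[398.0, 275.0], [294.0, 224.0], [197.0, 176.0]]
0.8 [[384.0, 271.0], [278.0, 219.0], [179.0, 170.0]]
```

View pics/s6z.png

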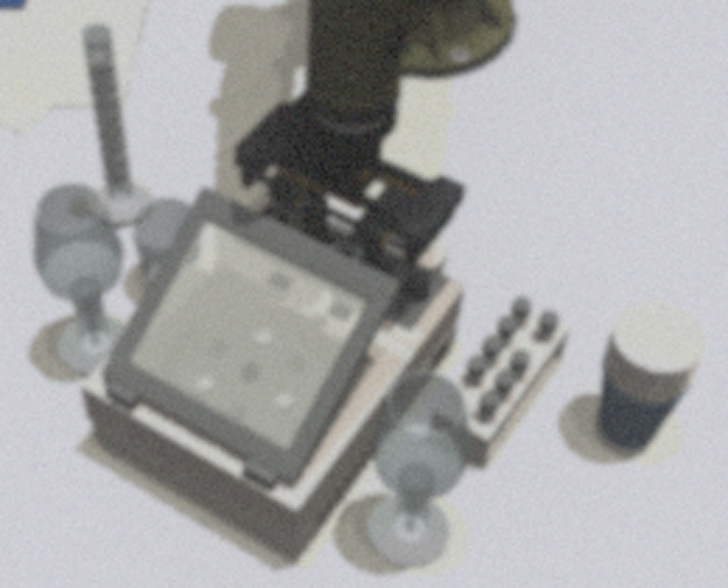

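```bash
python3 -m pendant '[{"travel":[-0.006,0,0],"twist":0},{"travel":[-0.02,0,0],"twist":0},{"travel":[-0.05,0.01,0],"twist":0},{"travel":[-0.09,0.02,0],"twist":0},{"travel":[-0.14,0.03,0],"twist":0},{"travel":[-0.19,0.03,0],"twist":0},{"travel":[-0.24,0.03,0],"twist":0},{"travel":[-0.26,0.03,0],"twist":0},{"travel":[-0.26,0.03,0],"twist":0}]';python3 -m pendant '[{"travel":[0,0,0],"twist":0},{"travel":[0,0,0],"twist":0},{"travel":[0,0,0],"twist":0},{"travel":[0,0,0],"twist":0},{"travel":[0,0,0],"twist":0},{"travel":[0,0,0],"twist":0},{"travel":[0,0,0],"twist":0},{"travel":[0,0,0],"twist":0},{"travel":[0,0,0],"twist":0},{"travel":[0,0,0],"twist":0}]';python3 -m pendant '[{"travel":[0,0,0],"twist":0},{"travel":[0,0,0],"twist":0},{"travel":[0,0,0],"twist":0},{"travel":[0,0,0],"twist":0},{"travel":[0,0,0],"twist":0},{"travel":[0,0,0],"twist":0},{"travel":[0,0,0],"twist":0},{"travel":[0,0,0],"twist":0},{"travel":[0,0,0],"twist":0},{"travel":[0,0,0],"twist":0}]'; python3 -m pendant '[{"travel":[0,0,0],"twist":0},{"travel":[0,0,0],"twist":0},{"travel":[0,0,0],"twist":0},{"travel":[0,0,0],"twist":0},{"travel":[0,0,0],"twist":0},{"travel":[0,0,0],"twist":0},{"travel":[0,0,0],"twist":0},{"travel":[0,0,0],"twist":0},{"travel":[0,0,0],"twist":0},{"travel":[0,0,0],"twist":0}]'; python3 -m pendant '[{"travel":[0,0,0],"twist":0},{"travel":[0,0,0],"twist":0},{"travel":[0,0,0],"twist":0},{"travel":[0,0,0],"twist":0},{"travel":[0,0,0],"twist":0},{"travel":[0,0,0],"twist":0},{"travel":[0,0,0],"twist":0},{"travel":[0,0,0],"twist":0},{"travel":[0,0,0],"twist":0},{"travel":[0,0,0],"twist":0}]'; python3 - <<'E'
from h import *
for n in ('scene','top','wrist'):
    g=ctrl.get_image(n)[:,:,::-1]; cv2.imwrite(f'pics/{n}7.png',cv2.convertScaleAbs(g,alpha=1.5 if n!='wrist' else 1))
yaw=np.radians(-12.2); ex=np.array([np.cos(yaw),np.sin(yaw),0]); ey=np.array([-ex[1],ex[0],0]);c=np.array([.4735,.0713,0])
for th in (1.0,1.1,1.25):
    P=[c+ex*(.230-.183*np.cos(th))+ey*w+[0,0,.104+.183*np.sin(th)] for w in (.098,0,-.098)]
    print(th,proj('scene',P).round(1).tolist(),proj('top',P).round(1).tolist())
E
```

```text
time: 7.92
position: [0.4433, 0.0794, 0.3617]
tool_rot: [-1.054, 1.305, 1.044]
ft_force: [0.4, 0.7, -0.2]
grip_width: 0.562
time: 9.18
position: [0.4433, 0.0795, 0.3617]
tool_rot: [-1.054, 1.305, 1.044]
ft_force: [-0.7, 0.1, 0.1]
grip_width: 0.562
time: 10.42
position: [0.4433, 0.0795, 0.3617]
tool_rot: [-1.054, 1.305, 1.044]
ft_force: [0.4, 0.5, -0.0]
grip_width: 0.565
time: 11.68
position: [0.4433, 0.0794, 0.3617]
tool_rot: [-1.054, 1.305, 1.044]
ft_force: [0.0, -0.2, -0.1]
grip_width: 0.564
time: 12.92
position: [0.4433, 0.0795, 0.3617]
tool_rot: [-1.054, 1.305, 1.044]
ft_force: [0.4, 0.1, 0.0]
grip_width: 0.564
1.0 [[280.5, 180.4], [241.8, 161.0], [205.6, 143.0]] [[206.3, 161.4], [246.3, 171.1], [286.5, 180.9]]
1.1 [[276.7, 182.5], [237.5, 162.8], [200.9, 144.4]] [[207.7, 154.1], [248.0, 163.9], [288.4, 173.7]]
1.25 [[270.2, 187.3], [230.4, 167.0], [193.2, 148.1]] [[210.1, 142.8], [250.6, 152.6], [291.3, 162.5]]
```

View pics/scene7.png

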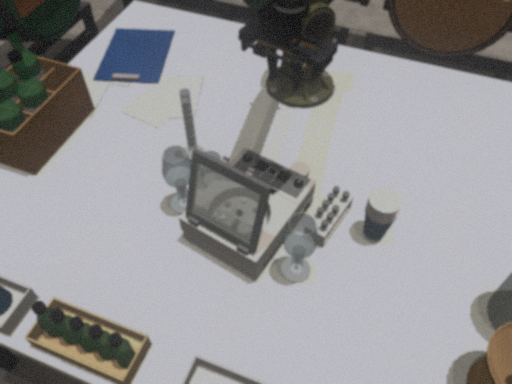

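View pics/top7.png

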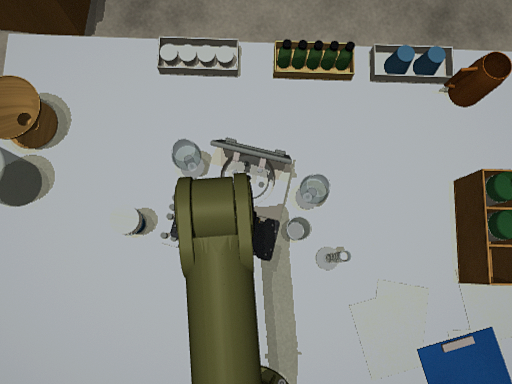

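View pics/wrist7.png

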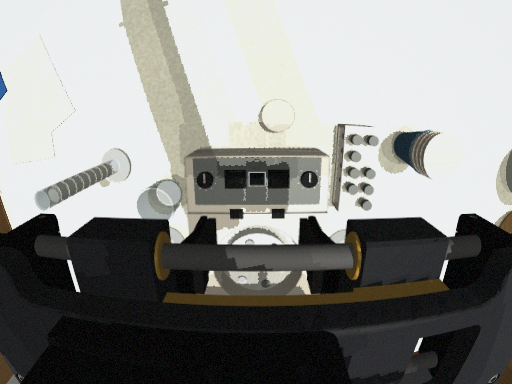

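```bash
python3 -m pendant '[{"travel":[0,0,0],"twist":0},{"travel":[0,0,0],"twist":0},{"travel":[0,0,0],"twist":0},{"travel":[0,0,0],"twist":0},{"travel":[0,0,0],"twist":0},{"travel":[0,0,0],"twist":0},{"travel":[0,0,0],"twist":0},{"travel":[0,0,0],"twist":0},{"travel":[0,0,0],"twist":0},{"travel":[0,0,0],"twist":0}]'; python3 - <<'E'
from h import *
g=cv2.convertScaleAbs(ctrl.get_image('scene')[:,:,::-1],alpha=1.5); p=cv2.imread('pics/scene7.png')
cv2.imwrite('pics/scene8.png',g)
a=lambda q:cv2.GaussianBlur(q,(0,0),1).astype(int)
d=np.abs(a(g)-a(p)).max(2); print('change after wait',d[100:290,150:400].max(),(d[100:290,150:400]>25).sum())
q=cv2.convertScaleAbs(cv2.imread('pics/scene0.png'),alpha=1.5)
d=np.abs(a(g)-a(q)).max(2); m=(d>45).astype(np.uint8); k,l,st,ce=cv2.connectedComponentsWithStats(m)
print([st[i].tolist() for i in range(1,k) if st[i,4]>15])
E
```

```text
time: 14.32
position: [0.4433, 0.0795, 0.3617]
tool_rot: [-1.054, 1.305, 1.044]
ft_force: [-0.3, -0.4, 0.6]
grip_width: 0.568
change after wait 6 0
[[107, 0, 6, 9, 38], [326, 9, 9, 16, 103], [238, 24, 47, 50, 1385], [321, 41, 17, 29, 312], [74, 61, 190, 32, 2822], [219, 94, 60, 81, 1690], [186, 151, 31, 62, 588], [202, 173, 68, 69, 1177], [258, 191, 38, 57, 572], [231, 219, 8, 10, 51]]
```

```bash
python3 -c "
from bench import ctrl
print(ctrl.close_job())"
```

```text
the job is handed in; nothing more can be done
None
```

The centrifuge lid is standing fully open, and I handed the job in at about 14.3 s of the 42 s allowed. I put a fingertip on each lid key, with the gripper part open and its jaws along the key row. Both keys went down together onto their stops, at about 22 N held and 34 N at most. I kept them down until the front edge of the lid had risen about 7 cm, then lifted straight up and back to 0.36 m.

**Lid:** in the top picture its front edge lies within about 1 px of where 1.25 rad should put it. Two scene pictures 1.3 s apart show no movement.

**Clear of everything:** the wrist force is about zero. Comparing the scene before and after, the only changes are the arm, its shadow and the lid, so nothing else appears to have moved.

**Start key:** it sat between the two fingers and should not have been touched. I did not measure its position directly.

**Disagreement:** the cameras placed the key row about 4–6 mm apart in depth (0.4725 m by the wrist camera, 0.475 m by the top one and about 0.478 m by the scene one). I went mostly by the wrist camera. I also could not measure each key's travel on its own; that both were fully down follows from the force on the stops and from the lid coming free.

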